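# Put the tape rolls away on their two stands

### The job

Put the four loose rolls of tape away on the two post stands: the two rolls with the big hole go over the thick post and the two with the small hole over the thin post, and on each post the larger, wider roll lies at the bottom with the smaller, narrower one flat on top of it. Leave the coffee mug and the calculator where they are.

Things in the scene. Friction and masses are not known exactly. Their poses are not given: they have to be found in the camera images.
- big_wide_roll: Roll of grey tape on a cardboard core, lying flat: 66 mm outside diameter, 42 mm hole, 28 mm high, about 90 g. Origin at the centre of the roll (14 mm above its underside), z along the hole's axis. Belongs at the bottom on the thick post.
- big_narrow_roll: Roll of grey tape lying flat: 56 mm outside diameter, 42 mm hole, 16 mm high, about 40 g. Origin at the centre of the roll (8 mm above its underside), z along the hole's axis. Belongs on top of the big wide roll.
- small_wide_roll: Roll of grey tape lying flat: 50 mm outside diameter, 24 mm hole, 24 mm high, about 50 g. Origin at the centre of the roll (12 mm above its underside), z along the hole's axis. Belongs at the bottom on the thin post.
- small_narrow_roll: Roll of grey tape lying flat: 38 mm outside diameter, 24 mm hole, 14 mm high, about 30 g. Origin at the centre of the roll (7 mm above its underside), z along the hole's axis. Belongs on top of the small wide roll.
- thick_post_stand: Tape stand, cannot be shifted: round dark steel foot, 90 mm diameter and 10 mm thick, with an upright pale wooden post of 28 mm diameter at its centre; the post's top, with a bevelled edge, is 60 mm above the worktop. Origin at the centre of the underside, z up along the post.
- thin_post_stand: Tape stand, cannot be shifted: round dark steel foot, 90 mm diameter and 10 mm thick, with an upright pale wooden post of 10 mm diameter at its centre; the post's top is 54 mm above the worktop. Origin at the centre of the underside, z up along the post.
- coffee_mug: Speckled mug with handle, 95 mm high, 83 mm wide, 117 mm over the handle, standing to the left at the back of the worktop. Origin on the underside. To be left alone.
- calculator: Pocket calculator lying flat, 118 x 72 x 15 mm, in the middle at the back of the work area. Origin at the centre of its underside, x along its long side. To be left alone.
There are look-alikes about, which are no part of the job. What is shaped like the thick_post_stand but blue, purple or turquoise is not meant.

How it is judged (in metres and radians):
At the end, for the whole second after the job is handed in: Thick post: big wide roll on the foot, big narrow roll on it. Thin post: small wide roll on the foot, small narrow roll on it. Each flat (0.08 rad), within 4 mm of its seated height and 10 mm of the post axis, at rest (under 0.02 m/s), not touched by the fingers (z of big_wide_roll in the frame of thick_post_stand between 0.02 and 0.028 m and horizontal distance between each of big_wide_roll, big_narrow_roll and thick_post_stand below 0.01 m and angle between the z axis of each of big_wide_roll, big_narrow_roll and the z axis of thick_post_stand, either way round below 0.08 rad and linear speed of each of big_wide_roll, big_narrow_roll, small_wide_roll, small_narrow_roll below 0.02 m/s and contact force between each of big_wide_roll, big_narrow_roll, small_wide_roll, small_narrow_roll and the fingers below 0.1 N and z of big_narrow_roll in the frame of thick_post_stand between 0.042 and 0.05 m and z of small_wide_roll in the frame of thin_post_stand between 0.018 and 0.026 m and horizontal distance between each of small_wide_roll, small_narrow_roll and thin_post_stand below 0.01 m and angle between the z axis of each of small_wide_roll, small_narrow_roll and the z axis of thin_post_stand, either way round below 0.08 rad and z of small_narrow_roll in the frame of thin_post_stand between 0.037 and 0.045 m).
It fails at once if the coffee mug was shifted by more than 25 mm or tipped (distance of coffee_mug from where it was at the start of the episode above 0.025 m or angle between coffee_mug's own z axis and vertical above 0.3 rad).
It fails at once if the calculator was shifted by more than 25 mm (distance of calculator from where it was at the start of the episode above 0.025 m).
It also fails if it takes over 90 s, if anything falls off the work surface, if the arm or the gripper's body presses on something with over 40 N, if the wrist force passes 120 N, or if a joint passes its speed limit or range.

### The arm

A 6-joint arm with a two-finger parallel gripper is mounted at the origin on a cart in front of the work surface, level with it; the furniture and walls round the work are solid. World frame = base frame: x ahead of the robot, y to its left, z up, the work surface at z = 0. Lengths are in mm, angles in rad, forces in N, time in s.
With the tool pointing down it reaches from about 275 to 750 mm from the base axis. Payload 10.2 kg.
Tool frame: the origin (TCP) lies midway between the tips of the shut fingers; the grasp point (between the pads) lies grasp_offset behind it (grasp_offset is the distance from the TCP to the grasp point, in mm); x points along the fingers, z is the direction in which the jaws open and shut, and the axes are right-handed (so a half turn about x gives the same grasp; the last joint's range is limited). The gripper opens to 85 mm and grips with 20 to 120 N. Pads are 22 mm wide; open, the fingers measure 114 mm over their backs; the gripper's body (76 mm by 85 mm) begins 54 mm behind the grasp point. The pads swing forward as they close: fully open they stand 13 mm farther back than shut.
Start: joints at [0.928, 0.313, 1.498, -0, 1.331, -0.223], TCP at [213.991, 479.415, 231.294] pointing down, gripper open.
Joint ranges: [-2.94, 2.94], [-0.97, 2.17], [0.19, 2.56], [-1.23, 4.37], [0.02, 3.11], [-2.88, 2.88]. Speed limits (rad/s): [2.39, 2.39, 3.01, 3.14, 3.14, 3.14].

### API

Orientations are given as a unit quaternion [w, x, y, z].
In Python, from rig import sense, capture, calibration, finish_job, grasp_offset gives the robot as it stands.
- The arm moves only by the shell command python3 -m jog 'ROWS' [FORCE]. ROWS is JSON, a list of rows, each an object with "linear": the shift along the tool's x, y, z scaled (see below), a list of three; "rotation": the turn, a rotation vector about the tool's x, y, z scaled (see below), a list of three; "grip": the finger opening in mm, from 0 to 85.4. A call has 1 to 20 rows; each row is the pose to reach, as a shift and turn from the pose measured when the call began, along the tool's axes at that moment; what a row does not reach only later rows make up. The controller multiplies each number of a shift by 0.3 m and each number of a turn by 0.5 rad. A row lasts 1/12 s, in which the tool goes at most 41.7 mm and 7.16 degrees, less where a joint would pass 70% of its speed; a pose out of reach is approached as far as the arm can. A call with a number of a shift or a turn outside -1 to 1 is refused whole. A call with a gripper value outside its range is refused whole. The fingers move at their own pace and stop on an object; FORCE is the grip in N (left out, the last holds). Time passes only in rows, so rows that repeat a pose let the fingers close. It gives the time, the measured TCP pose, the force and the opening at its end, in the units of the state.
- sense(): the state, without advancing time (a new reading comes with each control period).
- capture(name): name is "scene" or "top"; returns (picture, depth): 400x640x3 uint8, red, green, blue; 400x640 float32, mm along the optical axis (not along the pixel's ray), 0 where there is no reading.
- calibration(name): a dict with "intrinsics" (3x3 intrinsics, pixels), "world_from_camera" (4x4, takes a point from camera to world coordinates). Camera axes: x right, y up, looking along -z (the intrinsics and any distortion apply to the point x, -y, -z); pixel columns grow to the right and rows downward; lengths in mm; the calibration is good to about 2 mm. A picture is of the moment at which its call begins. calibration takes no time and is no camera call.
- finish_job(): hands the job in, once; it reports no verdict.
The state is a dict: "time_s": time; "joints": joint angles; "dq": joint speeds; "tau": joint torques, N m; "eef_pos": TCP position; "ee_rot": TCP orientation; "force": force on the tool from outside, world axes, zero at the start; "wrist_torque": the same for the moment, N m; "grip_width": opening from 0.0 (shut) to 1.0 (fully open).
Only numpy, scipy, OpenCV 4.12 (cv2) and the standard library are available. Lean on these libraries where they do the work, as an engineer would, in place of code of your own. Each camera call takes 0.05 s, during which the arm holds its last target.

## Working session

There is one attempt and no reset: what is moved stays moved. The work goes in short steps, Python scripts to look and compute and a shell command to move; the robot and the scene stay as the last step left them, time stands still between calls to the robot, and variables do not carry over. Pictures are saved under pics/ and viewed, and the job is handed in when it is done.

```bash
ls; mkdir -p pics
python3 - <<'E'
from rig import *
import cv2,numpy as np
print(sense(),grasp_offset)
for n in ("scene","top"):
    p,d=capture(n); cv2.imwrite(f"pics/{n}0.png",p[:,:,::-1]); np.save(f"pics/{n}0d.npy",d)
    print(n,calibration(n), np.percentile(d,[1,50,99]))
E
```

```text
pics
{'time_s': 0.0, 'joints': array([ 9.27583394e-01,  3.13395774e-01,  1.49846967e+00, -9.19991029e-07,
        1.33102566e+00, -2.23367884e-01]), 'dq': array([-0.00029434,  0.00038342, -0.00136013, -0.00154832, -0.00098375,
       -0.00019421]), 'tau': array([-2.41716014e-03, -4.12272227e+01, -2.59735876e+01, -3.80715319e-04,
        4.29184962e-03,  7.31015717e-06]), 'eef_pos': array([213.82532721, 479.17913388, 230.75056923]), 'ee_rot': array([ 0.59278463, -0.38499007,  0.59364622,  0.38467283]), 'force': array([-0.65396382, -0.02610659,  1.05284163]), 'wrist_torque': array([ 0.01381848, -0.00611086,  0.04281412]), 'grip_width': 0.9993010437849009} 18.700000000000003
scene {'intrinsics': array([[395.0713754 ,   0.        , 324.40331531],
       [  0.        , 395.0713754 , 196.77488532],
       [  0.        ,   0.        ,   1.        ]]), 'world_from_camera': array([[ 6.63236490e-01,  5.00104292e-01, -5.56788161e-01,
        -2.30426714e+02],
       [-7.48396070e-01,  4.47701868e-01, -4.89353001e-01,
        -7.42637254e+02],
       [ 4.54756331e-03,  7.41254838e-01,  6.71208302e-01,
         9.71262400e+02],
       [ 0.00000000e+00,  0.00000000e+00,  0.00000000e+00,
         1.00000000e+00]])} [ 754.96730347 1336.98809814 2001.19898926]
top {'intrinsics': array([[378.28195852,   0.        , 321.85225238],
       [  0.        , 378.28195852, 195.21684148],
       [  0.        ,   0.        ,   1.        ]]), 'world_from_camera': array([[ 1.68819162e-02,  9.97449462e-01, -6.93510686e-02,
         4.10917469e+02],
       [-9.99807154e-01,  1.61444347e-02, -1.11808342e-02,
        -8.39613199e+01],
       [-1.00326833e-02,  6.95264484e-02,  9.97529658e-01,
         1.47075979e+03],
       [ 0.00000000e+00,  0.00000000e+00,  0.00000000e+00,
         1.00000000e+00]])} [ 818.23599243 1389.11914062 2227.99560791]
```

View pics/scene0.png

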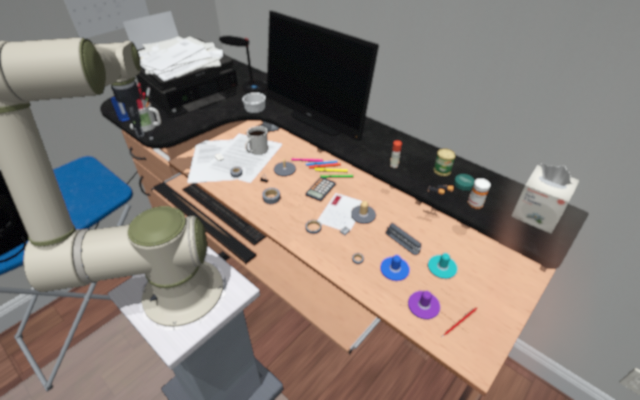

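View pics/top0.png

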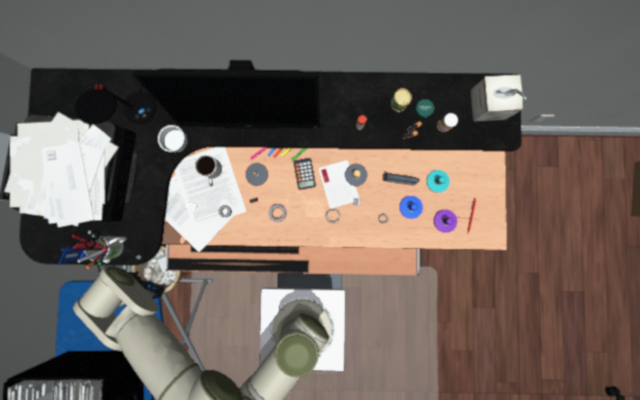

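Run:
```python
import cv2,numpy as np
a=cv2.imread("pics/top0.png");b=cv2.imread("pics/scene0.png")
c=cv2.resize(a[150:235,200:400],None,fx=4,fy=4,interpolation=cv2.INTER_CUBIC)
e=cv2.resize(b[140:280,220:400],None,fx=4,fy=4,interpolation=cv2.INTER_CUBIC)
cv2.imwrite("pics/c1.png",c);cv2.imwrite("pics/c2.png",e)
```

```text
(no output)
```

View pics/c1.png

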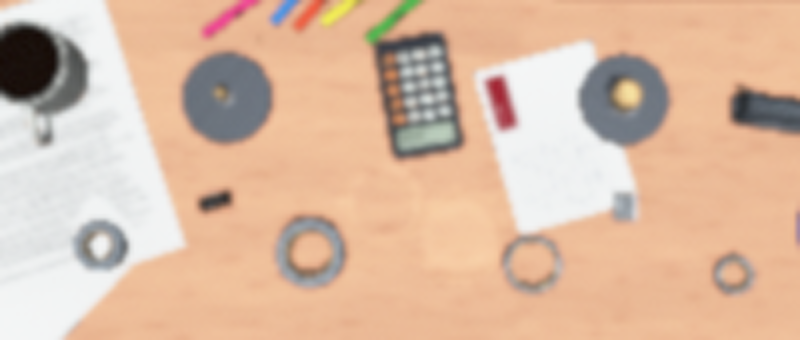

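View pics/c2.png

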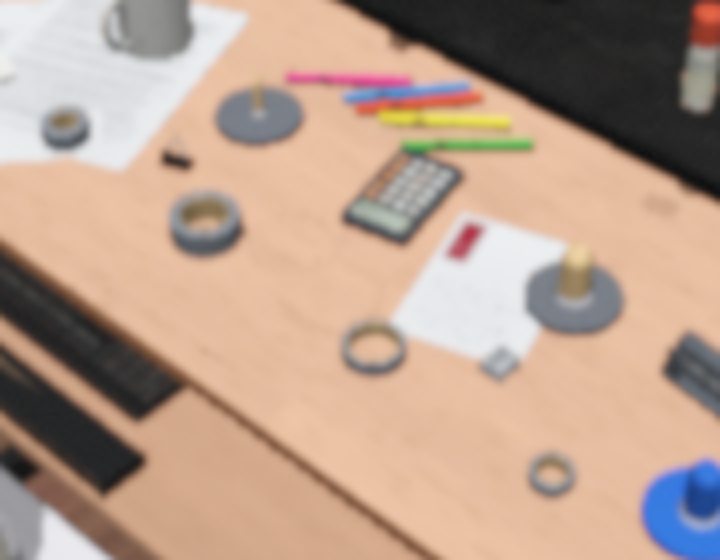

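```bash
cat > h.py <<'E'
import numpy as np,cv2
from rig import calibration
def ray(n,u,v,z):
    c=calibration(n);K=c["intrinsics"];T=c["world_from_camera"]
    p=np.linalg.inv(K)@[u,v,1]; d=T[:3,:3]@[p[0],-p[1],-p[2]]; o=T[:3,3]
    return o+d*(z-o[2])/d[2]
def proj(n,P):
    c=calibration(n);K=c["intrinsics"];T=c["world_from_camera"]
    q=T[:3,:3].T@(np.array(P,float)-T[:3,3]); q=K@[q[0],-q[1],-q[2]]; return q[:2]/q[2]
def blob(n,img,u,v,z,r=16,thr=None,S=4):
    """grey blob near u,v: outer contour -> world points at z -> circle"""
    u0,v0=int(u)-r,int(v)-r
    c=cv2.resize(img[v0:v0+2*r,u0:u0+2*r],None,fx=S,fy=S,interpolation=cv2.INTER_CUBIC).astype(int)
    R,B=c[...,0],c[...,2]
    m=((R-B<25)&(R+B<2*165)).astype(np.uint8)
    k,_=cv2.findContours(m,cv2.RETR_EXTERNAL,cv2.CHAIN_APPROX_NONE)
    k=max(k,key=cv2.contourArea)[:,0]
    px=[( (a+.5)/S-.5+u0,(b+.5)/S-.5+v0) for a,b in k]
    W=np.array([ray(n,a,b,z)[:2] for a,b in px],np.float32)
    (e,ax,_)=cv2.fitEllipse(W)
    return np.round(e,1),np.round(ax,1),np.round(np.mean(px,0),1)
E
python3 - <<'E'
import sys;sys.path.insert(0,'.')
from h import *
t=cv2.imread("pics/top0.png")[:,:,::-1];s=cv2.imread("pics/scene0.png")[:,:,::-1];D=np.load("pics/top0d.npy")
I={"small_wide":(225,211,24),"big_wide":(278,213,28),"big_narrow":(333,215,16),"small_narrow":(383,218,14),"thin":(257,174,10),"thick":(356,175,10)}
for k,(u,v,h) in I.items():
    z=10 if h==10 else h*.6
    a=blob("top",t,u,v,z)
    g=proj("scene",[*a[0],z])
    b=blob("scene",s,*g,z,r=20 if h==10 else 15)
    print(k,a,"| scene",g.round(),b)
# post tops
for nm,n,u,v,z in [("thin","top",200+218/4,150+92/4,54),("thick","top",200+628/4,150+94/4,60),("thin","scene",220+258/4,140+86/4,54),("thick","scene",220+578/4,140+250/4,60)]:
    print(nm,n,ray(n,u,v,z).round(1))
c=calibration("top")
E
```

```text
small_wide (array([445.8, 304.8]), array([42.4, 48.2]), array([225. , 210.9])) | scene [237. 172.] (array([441.6, 304.4]), array([43.6, 63.6]), array([236. , 172.2]))
big_wide (array([443.2, 102.5]), array([61.3, 62.7]), array([277.3, 212.7])) | scene [272. 195.] (array([437.8, 102.1]), array([62.1, 82.9]), array([270.8, 195.5]))
big_narrow (array([443. , -87.6]), array([ 3.6, 17.5]), array([326.8, 213.1])) | scene [310. 221.] (array([ 432. , -110.3]), array([48.2, 56.8]), array([313.5, 228. ]))
small_narrow (array([ 427.4, -303.6]), array([29.5, 31.1]), array([380.5, 218.7])) | scene [358. 257.] (array([ 424.5, -305. ]), array([31., 37.]), array([357.3, 259.6]))
thin (array([591.5, 189. ]), array([83.8, 85. ]), array([256.3, 173.9])) | scene [285. 167.] (array([584.9, 184.4]), array([82.4, 84.8]), array([284.3, 168.3]))
thick (array([ 595.4, -196.9]), array([83.8, 85. ]), array([355.6, 174.4])) | scene [363. 213.] (array([ 587.9, -201.1]), array([81.6, 83.8]), array([362.8, 214.1]))
thin top [589.4 187.7  54. ]
thick top [ 592.8 -198.6   60. ]
thin scene [579.2 173.8  54. ]
thick scene [ 594.4 -198.5   60. ]
```

```bash
cat >> h.py <<'E'
from scipy.spatial.transform import Rotation as Rn
def Rs(s):
    w,x,y,z=s["ee_rot"]; return Rn.from_quat([x,y,z,w])
def plan(target,s=None,yaw_tool_z=None,yaw2=False):
    from rig import sense
    s=s or sense(); R=Rs(s); M=R.as_matrix()
    d=M.T@(np.array(target)-s["eef_pos"])/300
    print("tcp",s["eef_pos"].round(1),"t",round(s["time_s"],2),"grip",round(s["grip_width"]*85.4,1),"F",s["force"].round(1),"lin",d.round(3))
    if yaw_tool_z is not None:
        x=np.array([0,0,-1.]);z=np.array(yaw_tool_z,float);z/=np.linalg.norm(z);y=np.cross(z,x)
        r=(R.inv()*Rn.from_matrix(np.c_[x,y,z])).as_rotvec()/.5
        print("rot",r.round(3))
E
python3 - <<'E'
import sys;sys.path.insert(0,'.')
from h import *
from rig import sense
s=sense();print(Rs(s).as_matrix().round(3))
plan([445,305,150],s,[0,1,0]);plan([445,305,150],s,[0,-1,0]);plan([445,305,150],s,[1,0,0]);plan([445,305,150],s,[-1,0,0])
def b2(img,u,v,z,T,r=16,S=4):
    u0,v0=int(u)-r,int(v)-r
    c=cv2.resize(img[v0:v0+2*r,u0:u0+2*r],None,fx=S,fy=S,interpolation=cv2.INTER_CUBIC).astype(int)
    m=((c[...,0]-c[...,2]<T)).astype(np.uint8)
    n,l,st,ce=cv2.connectedComponentsWithStats(m)
    k,_=cv2.findContours(m,cv2.RETR_EXTERNAL,cv2.CHAIN_APPROX_NONE)
    k=[q for q in k if cv2.contourArea(q)>800]
    for q in k:
        px=[((a+.5)/S-.5+u0,(b+.5)/S-.5+v0) for a,b in q[:,0]]
        W=np.array([ray("top",a,b,z)[:2] for a,b in px],np.float32)
        e=cv2.fitEllipse(W);print(T,np.round(e[0],1),np.round(e[1],1))
t=cv2.imread("pics/top0.png")[:,:,::-1]
for n,u,v,z,r in [("bw",278,213,18,14),("bn",333,216,10,11),("sn",383,218,9,11),("thin",256,174,10,15),("thick",356,174,10,15)]:
    print(n)
    for T in (25,40,50,60): b2(t,u,v,z,T,r)
E
```

```text
[[-0.001 -0.913  0.408]
 [-0.001  0.408  0.913]
 [-1.     0.    -0.001]]
tcp [213.8 479.2 230.8] t 0.1 grip 85.0 F [-0.2  0.   0. ] lin [ 0.269 -0.94  -0.216]
rot [-0.839 -0.002 -0.001]
tcp [213.8 479.2 230.8] t 0.1 grip 85.0 F [-0.2  0.   0. ] lin [ 0.269 -0.94  -0.216]
rot [ 5.444e+00 -1.000e-03  3.000e-03]
tcp [213.8 479.2 230.8] t 0.1 grip 85.0 F [-0.2  0.   0. ] lin [ 0.269 -0.94  -0.216]
rot [ 2.302e+00 -2.000e-03  1.000e-03]
tcp [213.8 479.2 230.8] t 0.1 grip 85.0 F [-0.2  0.   0. ] lin [ 0.269 -0.94  -0.216]
rot [-3.981e+00 -1.000e-03 -3.000e-03]
bw
25 [441.9 103.3] [63.7 64.7]
40 [441.9 103.2] [65.7 66.8]
50 [442.  103.3] [67.1 68.2]
60 [441.9 103.4] [68.6 69.9]
bnTraceback (most recent call last):
  File "<stdin>", line 20, in <module>
  File "<stdin>", line 15, in b2
  File "h.py", line 4, in ray
    c=calibration(n);K=c["intrinsics"];T=c["world_from_camera"]
ValueError: time passes only in moves, steps and waits
```

```bash
python3 - <<'E'
s=open('h.py').read()
s=s.replace("from rig import calibration\n","from rig import calibration as _c\nimport functools\ncalibration=functools.lru_cache(None)(_c)\n")
open('h.py','w').write(s)
E
cat >> h.py <<'E'
def b2(img,u,v,z,T,r=16,S=4,n="top"):
    u0,v0=int(u)-r,int(v)-r
    c=cv2.resize(img[v0:v0+2*r,u0:u0+2*r],None,fx=S,fy=S,interpolation=cv2.INTER_CUBIC).astype(int)
    m=((c[...,0]-c[...,2]<T)).astype(np.uint8)
    k,_=cv2.findContours(m,cv2.RETR_EXTERNAL,cv2.CHAIN_APPROX_NONE)
    k=[q for q in k if cv2.contourArea(q)>600]
    for q in k:
        px=[((a+.5)/S-.5+u0,(b+.5)/S-.5+v0) for a,b in q[:,0]]
        W=np.array([ray(n,a,b,z)[:2] for a,b in px],np.float32)
        e=cv2.fitEllipse(W);print(T,np.round(e[0],1),np.round(e[1],1))
E
python3 - <<'E'
import sys;sys.path.insert(0,'.')
from h import *
t=cv2.imread("pics/top0.png")[:,:,::-1]
for n,u,v,z,r in [("bn",333,216,10,11),("sn",383,218,9,9),("thin",256,174,10,15),("thick",356,174,10,15)]:
    print(n)
    for T in (25,40,50,60): b2(t,u,v,z,T,r)
E
```

```text
bn
40 [ 442.8 -113.2] [56.1 75.1]
50 [ 442.7 -113.3] [58.3 76.7]
60 [ 443.1 -114. ] [60.8 79.7]
sn
40 [ 427.6 -304.9] [35.8 37. ]
50 [ 427.6 -305. ] [37.6 38.6]
60 [ 427.6 -305.1] [39.3 40.3]
thin
25 [591.5 189. ] [83.8 85. ]
40 [591.4 189. ] [86.1 87.1]
50 [591.5 189.1] [87.5 88.6]
60 [591.5 189.1] [89.1 90.3]
thick
25 [ 593.3 -181.1] [109.  111.4]
40 [ 593.7 -181.6] [110.1 112.9]
50 [ 593.9 -182. ] [110.9 114.1]
60 [ 594.2 -182.4] [111.7 115.4]
```

Run:
```python
import sys;sys.path.insert(0,'.')
from h import *
t=cv2.imread("pics/top0.png")[:,:,::-1]
S=4;r=12
for nm,u,v,z in [("bn",333,215,8),("bw",278,213,14),("sw",225,211,12)]:
    u0,v0=u-r,v-r
    c=cv2.resize(t[v0:v0+2*r,u0:u0+2*r],None,fx=S,fy=S,interpolation=cv2.INTER_CUBIC).astype(int)
    m=(c[...,0]-c[...,2]>55) if nm!="sw" else (c.sum(2)>480)
    m=m.astype(np.uint8)
    n,l,st,ce=cv2.connectedComponentsWithStats(m,connectivity=4)
    k=l[S*r,S*r]
    a,b=ce[k];p=((a+.5)/S-.5+u0,(b+.5)/S-.5+v0)
    print(nm,st[k],p,ray("top",*p,z).round(1))
print(ray("top",332.6,215.1,8))
```

```text
bn [  27   31   43   41 1425] (np.float64(332.7190350877193), np.float64(215.3828947368421)) [ 435.3 -110.8    8. ]
bw [  26   28   42   40 1317] (np.float64(277.12651860288537), np.float64(212.53805998481397)) [442.5 103.5  14. ]
sw [ 37  34  25  32 554] (np.float64(224.9638989169675), np.float64(210.8312274368231)) [445.8 305.8  12. ]
[ 436.33658715 -110.36084766    8.        ]
```

Run:
```python
import sys;sys.path.insert(0,'.')
from h import *
plan([446,305,90],None,[0,1,0])
```

```text
tcp [213.8 479.2 230.8] t 0.1 grip 85.0 F [-0.2  0.   0. ] lin [ 0.469 -0.943 -0.214]
rot [-0.839 -0.002 -0.001]
```

```bash
python3 -m jog '[{"linear":[0.235,-0.47,-0.107],"rotation":[-0.839,-0.002,-0.001],"grip":85},{"linear":[0.235,-0.47,-0.107],"rotation":[-0.839,-0.002,-0.001],"grip":85},{"linear":[0.235,-0.47,-0.107],"rotation":[-0.839,-0.002,-0.001],"grip":85},{"linear":[0.235,-0.47,-0.107],"rotation":[-0.839,-0.002,-0.001],"grip":85},{"linear":[0.469,-0.943,-0.214],"rotation":[-0.839,-0.002,-0.001],"grip":85},{"linear":[0.469,-0.943,-0.214],"rotation":[-0.839,-0.002,-0.001],"grip":85},{"linear":[0.469,-0.943,-0.214],"rotation":[-0.839,-0.002,-0.001],"grip":85},{"linear":[0.469,-0.943,-0.214],"rotation":[-0.839,-0.002,-0.001],"grip":85},{"linear":[0.469,-0.943,-0.214],"rotation":[-0.839,-0.002,-0.001],"grip":85},{"linear":[0.469,-0.943,-0.214],"rotation":[-0.839,-0.002,-0.001],"grip":85},{"linear":[0.469,-0.943,-0.214],"rotation":[-0.839,-0.002,-0.001],"grip":85}]' 30
python3 - <<'E'
import sys;sys.path.insert(0,'.')
from h import *
from rig import *
plan([446,305,2],None,[0,1,0])
p,d=capture("scene");q=proj("scene",[446,305,30]).astype(int)
print(q);c=p[max(0,q[1]-70):q[1]+50,q[0]-70:q[0]+70,::-1]
cv2.imwrite("pics/g1.png",cv2.resize(c,None,fx=4,fy=4,interpolation=cv2.INTER_CUBIC))
E
```

```text
time_s: 1.02
eef_pos: [445.6, 305.4, 90.1]
ee_rot: [0.5, -0.5, 0.5, 0.5]
force: [-0.6, 0.1, 0.4]
grip_width: 0.992
tcp [445.6 305.4  90.1] t 1.02 grip 84.7 F [-0.6  0.1  0.4] lin [ 0.294 -0.002 -0.001]
rot [-0.001 -0.    -0.001]
[236 168]
```

View pics/g1.png

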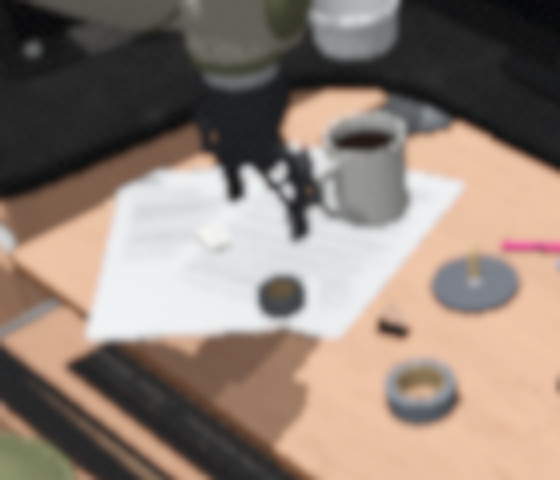

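The picture shows the open fingers at crop (235,195) and (298,235), straddling the small wide roll at (280,295), with nothing in the way. I'll go down.

```bash
python3 -m jog '[{"linear":[0.1,0,0],"rotation":[0,0,0],"grip":85},{"linear":[0.2,0,0],"rotation":[0,0,0],"grip":85},{"linear":[0.25,0,0],"rotation":[0,0,0],"grip":85},{"linear":[0.294,0,0],"rotation":[0,0,0],"grip":85},{"linear":[0.294,0,0],"rotation":[0,0,0],"grip":85},{"linear":[0.294,0,0],"rotation":[0,0,0],"grip":40},{"linear":[0.294,0,0],"rotation":[0,0,0],"grip":40},{"linear":[0.294,0,0],"rotation":[0,0,0],"grip":40},{"linear":[0.294,0,0],"rotation":[0,0,0],"grip":40},{"linear":[0.294,0,0],"rotation":[0,0,0],"grip":40},{"linear":[0.294,0,0],"rotation":[0,0,0],"grip":40},{"linear":[0.294,0,0],"rotation":[0,0,0],"grip":40}]' 30
```

```text
time_s: 2.07
eef_pos: [445.9, 306.4, 3.7]
ee_rot: [0.501, -0.5, 0.499, 0.5]
force: [-1.9, 1.5, 5.8]
grip_width: 0.543
```

```bash
python3 -m jog '[{"linear":[0,0,0],"rotation":[0,0,0],"grip":40},{"linear":[0,0,0],"rotation":[0,0,0],"grip":40},{"linear":[0,0,0],"rotation":[0,0,0],"grip":40}]'
python3 - <<'E'
import sys;sys.path.insert(0,'.')
from h import *
from rig import *
for n in ("scene","top"):
    p,d=capture(n);q=proj(n,[446,305,30]).astype(int)
    c=p[max(0,q[1]-50):q[1]+50,q[0]-60:q[0]+60,::-1]
    cv2.imwrite(f"pics/g2{n}.png",cv2.resize(c,None,fx=5,fy=5,interpolation=cv2.INTER_CUBIC))
E
```

```text
time_s: 2.32
eef_pos: [446.0, 306.4, 4.1]
ee_rot: [0.501, -0.501, 0.499, 0.5]
force: [0.6, 0.3, 0.2]
grip_width: 0.542
```

View pics/g2scene.png

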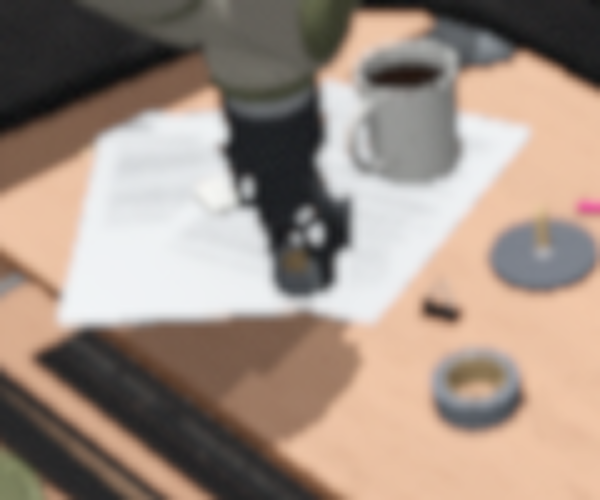

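View pics/g2top.png

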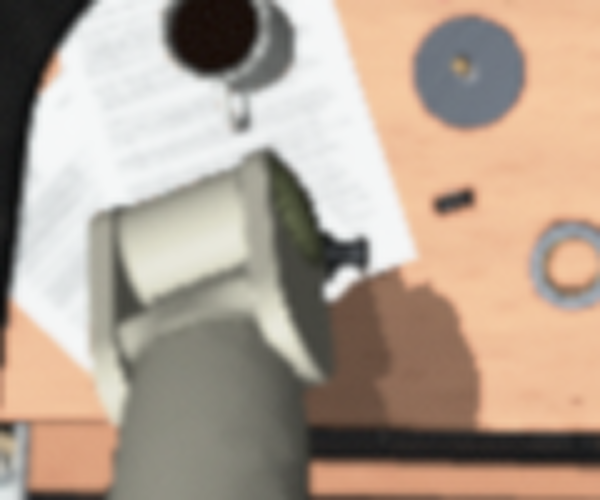

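```bash
python3 -m jog '[{"linear":[-0.1,0,0],"rotation":[0,0,0],"grip":40},{"linear":[-0.2,0,0],"rotation":[0,0,0],"grip":40},{"linear":[-0.29,-0.05,-0.04],"rotation":[0,0,0],"grip":40},{"linear":[-0.29,-0.15,-0.12],"rotation":[0,0,0],"grip":40},{"linear":[-0.29,-0.25,-0.2],"rotation":[0,0,0],"grip":40},{"linear":[-0.29,-0.35,-0.28],"rotation":[0,0,0],"grip":40},{"linear":[-0.29,-0.44,-0.35],"rotation":[0,0,0],"grip":40},{"linear":[-0.29,-0.485,-0.391],"rotation":[0,0,0],"grip":40},{"linear":[-0.29,-0.485,-0.391],"rotation":[0,0,0],"grip":40},{"linear":[-0.29,-0.485,-0.391],"rotation":[0,0,0],"grip":40},{"linear":[-0.29,-0.485,-0.391],"rotation":[0,0,0],"grip":40}]'
cat > look.py <<'E'
import sys;sys.path.insert(0,'.')
from h import *
from rig import *
def look(name,P,r=35,f=7,cams=("scene","top")):
    for n in cams:
        p,d=capture(n);q=proj(n,P).astype(int);cv2.imwrite(f"pics/{name}{n}_full.png",p[:,:,::-1]);np.save(f"pics/{name}{n}_d.npy",d)
        y0,x0=max(0,q[1]-r),max(0,q[0]-r)
        c=p[y0:q[1]+r,x0:q[0]+r,::-1]
        cv2.imwrite(f"pics/{name}{n}.png",cv2.resize(c,None,fx=f,fy=f,interpolation=cv2.INTER_CUBIC));print(n,"origin",x0,y0,"x",f)
E
python3 - <<'E'
from look import *
plan([591.5,189,15],None,[0,1,0])
look("g3",[591,189,50])
print(proj("scene",[591.5,189,98]),proj("scene",[591.5,189,10]),proj("scene",[591.5,189,54]))
E
```

```text
time_s: 3.33
eef_pos: [590.5, 189.6, 90.7]
ee_rot: [0.5, -0.5, 0.499, 0.5]
force: [-0.6, -0.0, -0.2]
grip_width: 0.544
tcp [590.5 189.6  90.7] t 3.33 grip 46.5 F [-0.6 -0.  -0.2] lin [ 0.252 -0.003 -0.002]
rot [0.002 0.003 0.002]
scene origin 249 124 x 7
top origin 219 137 x 7
[283.28785797 149.13626205] [284.74443752 167.47441041] [284.03021296 158.48241544]
```

View pics/g3scene.png

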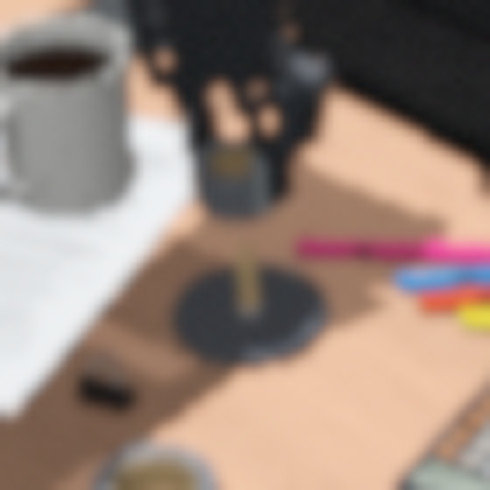

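View pics/g3top.png

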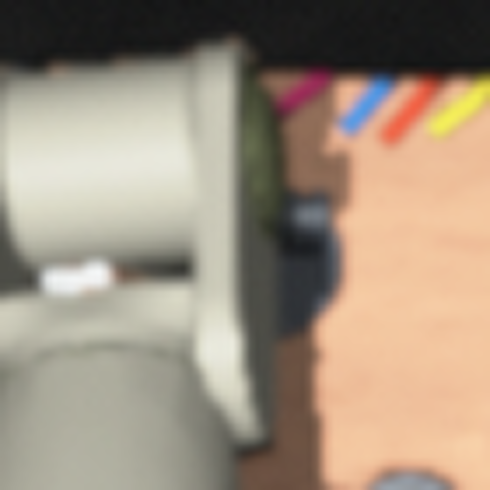

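```bash
python3 -m jog '[{"linear":[0.04,-0.006,-0.004],"rotation":[0,0,0],"grip":40},{"linear":[0.08,-0.006,-0.004],"rotation":[0,0,0],"grip":40},{"linear":[0.12,-0.006,-0.004],"rotation":[0,0,0],"grip":40},{"linear":[0.15,-0.006,-0.004],"rotation":[0,0,0],"grip":40}]'
python3 - <<'E'
from look import *
plan([592.5,188.5,15],None,[0,1,0])
look("g4",[591,189,40],cams=("scene",))
E
```

```text
time_s: 3.77
eef_pos: [591.3, 188.9, 43.6]
ee_rot: [0.499, -0.5, 0.499, 0.501]
force: [-0.7, -0.1, -0.1]
grip_width: 0.534
tcp [591.3 188.9  43.6] t 3.77 grip 45.6 F [-0.7 -0.1 -0.1] lin [ 0.095 -0.004 -0.002]
rot [ 0.005  0.002 -0.002]
scene origin 249 126 x 7
```

View pics/g4scene.png

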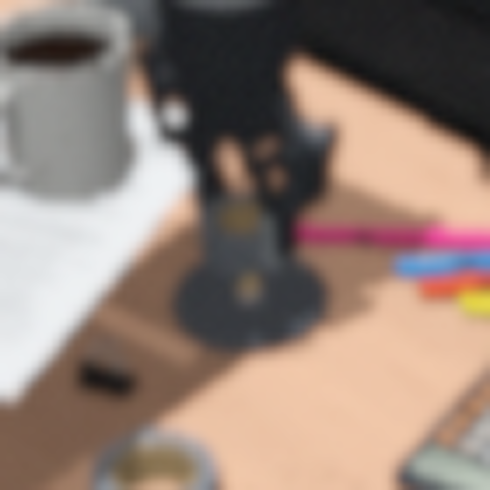

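```bash
python3 -m jog '[{"linear":[0.04,-0.004,-0.002],"rotation":[0,0,0],"grip":40},{"linear":[0.07,-0.004,-0.002],"rotation":[0,0,0],"grip":40},{"linear":[0.095,-0.004,-0.002],"rotation":[0,0,0],"grip":40},{"linear":[0.095,-0.004,-0.002],"rotation":[0,0,0],"grip":40},{"linear":[0.095,-0.004,-0.002],"rotation":[0,0,0],"grip":40}]'
```

```text
time_s: 4.23
eef_pos: [591.8, 188.2, 13.2]
ee_rot: [0.499, -0.499, 0.5, 0.502]
force: [-0.2, -0.9, -0.3]
grip_width: 0.539
```

```bash
python3 -m jog '[{"linear":[0,0,0],"rotation":[0,0,0],"grip":80},{"linear":[0,0,0],"rotation":[0,0,0],"grip":80},{"linear":[0,0,0],"rotation":[0,0,0],"grip":80},{"linear":[0,0,0],"rotation":[0,0,0],"grip":80},{"linear":[-0.1,0,0],"rotation":[0,0,0],"grip":85},{"linear":[-0.2,0,0],"rotation":[0,0,0],"grip":85},{"linear":[-0.29,0.1,-0.06],"rotation":[0,0,0],"grip":85},{"linear":[-0.29,0.2,-0.12],"rotation":[0,0,0],"grip":85},{"linear":[-0.29,0.3,-0.18],"rotation":[0,0,0],"grip":85},{"linear":[-0.29,0.4,-0.24],"rotation":[0,0,0],"grip":85},{"linear":[-0.29,0.497,-0.285],"rotation":[0,0,0],"grip":85},{"linear":[-0.29,0.497,-0.285],"rotation":[0,0,0],"grip":85},{"linear":[-0.29,0.497,-0.285],"rotation":[0,0,0],"grip":85},{"linear":[-0.29,0.497,-0.285],"rotation":[0,0,0],"grip":85}]'
python3 - <<'E'
from look import *
plan([442.3,103.4,2],None,[0,1,0])
look("g5",[520,150,40],r=40)
E
```

```text
time_s: 5.4
eef_pos: [444.0, 102.3, 101.1]
ee_rot: [0.499, -0.5, 0.5, 0.501]
force: [0.1, -0.6, -0.3]
grip_width: 0.994
tcp [444.  102.3 101.1] t 5.4 grip 84.9 F [ 0.1 -0.6 -0.3] lin [0.33  0.005 0.003]
rot [ 0.004  0.002 -0.003]
scene origin 237 134 x 7
top origin 224 151 x 7
```

View pics/g5scene.png

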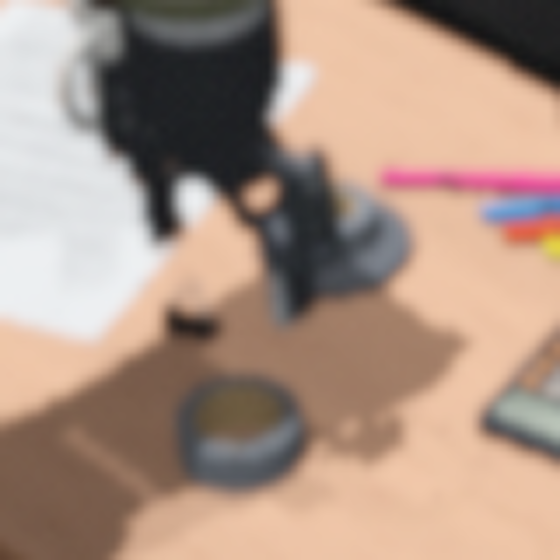

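View pics/g5top.png

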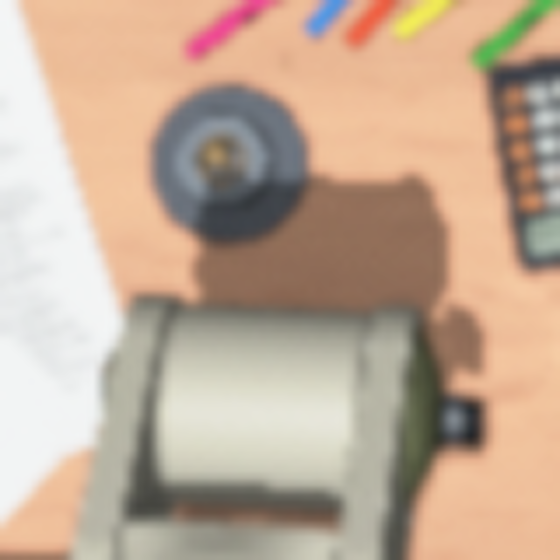

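Small wide roll sits on the thin post (top crop (222,155) on the foot at (230,160)). Next is the big wide roll.

```bash
python3 -m jog '[{"linear":[0.1,0.005,0.003],"rotation":[0,0,0],"grip":85},{"linear":[0.2,0.005,0.003],"rotation":[0,0,0],"grip":85},{"linear":[0.25,0.005,0.003],"rotation":[0,0,0],"grip":85},{"linear":[0.29,0.005,0.003],"rotation":[0,0,0],"grip":85},{"linear":[0.33,0.005,0.003],"rotation":[0,0,0],"grip":85},{"linear":[0.33,0.005,0.003],"rotation":[0,0,0],"grip":85},{"linear":[0.33,0.005,0.003],"rotation":[0,0,0],"grip":55},{"linear":[0.33,0.005,0.003],"rotation":[0,0,0],"grip":55},{"linear":[0.33,0.005,0.003],"rotation":[0,0,0],"grip":55},{"linear":[0.33,0.005,0.003],"rotation":[0,0,0],"grip":55},{"linear":[0.33,0.005,0.003],"rotation":[0,0,0],"grip":55},{"linear":[0.33,0.005,0.003],"rotation":[0,0,0],"grip":55},{"linear":[0.33,0.005,0.003],"rotation":[0,0,0],"grip":55}]' 35
python3 - <<'E'
from look import *
plan([593.5,-197.5,100],None,[0,1,0])
E
```

```text
time_s: 6.58
eef_pos: [443.1, 103.7, 2.7]
ee_rot: [0.499, -0.5, 0.499, 0.501]
force: [-0.2, 1.1, 7.6]
grip_width: 0.731
tcp [443.1 103.7   2.7] t 6.58 grip 62.5 F [-0.2  1.1  7.6] lin [-0.325 -0.499 -1.005]
rot [ 0.005  0.002 -0.001]
```

```bash
python3 -m jog '[{"linear":[-0.1,0,0],"rotation":[0,0,0],"grip":55},{"linear":[-0.2,0,0],"rotation":[0,0,0],"grip":55},{"linear":[-0.3,-0.04,-0.08],"rotation":[0,0,0],"grip":55},{"linear":[-0.34,-0.09,-0.18],"rotation":[0,0,0],"grip":55},{"linear":[-0.34,-0.14,-0.28],"rotation":[0,0,0],"grip":55},{"linear":[-0.34,-0.19,-0.38],"rotation":[0,0,0],"grip":55},{"linear":[-0.34,-0.24,-0.48],"rotation":[0,0,0],"grip":55},{"linear":[-0.34,-0.29,-0.58],"rotation":[0,0,0],"grip":55},{"linear":[-0.34,-0.34,-0.68],"rotation":[0,0,0],"grip":55},{"linear":[-0.34,-0.39,-0.78],"rotation":[0,0,0],"grip":55},{"linear":[-0.34,-0.44,-0.88],"rotation":[0,0,0],"grip":55},{"linear":[-0.34,-0.48,-0.96],"rotation":[0,0,0],"grip":55},{"linear":[-0.34,-0.503,-1.0],"rotation":[0,0,0],"grip":55},{"linear":[-0.34,-0.503,-1.0],"rotation":[0,0,0],"grip":55},{"linear":[-0.34,-0.503,-1.0],"rotation":[0,0,0],"grip":55},{"linear":[-0.34,-0.503,-1.0],"rotation":[0,0,0],"grip":55}]'
python3 - <<'E'
from look import *
plan([594,-198,60],None,[0,1,0])
look("g6",[594,-198,50])
for z in (10,60,115):print(proj("scene",[594,-198,z]))
E
```

```text
time_s: 7.92
eef_pos: [594.4, -195.2, 104.4]
ee_rot: [0.499, -0.5, 0.499, 0.501]
force: [0.1, 0.2, -0.8]
grip_width: 0.729
tcp [ 594.4 -195.2  104.4] t 7.92 grip 62.2 F [ 0.1  0.2 -0.8] lin [ 0.148  0.001 -0.01 ]
rot [ 0.006  0.003 -0.002]
scene origin 329 169 x 7
top origin 321 138 x 7
[363.25859293 213.03185638]
[364.30094422 202.48978267]
[365.50967706 190.26496869]
```

View pics/g6scene.png

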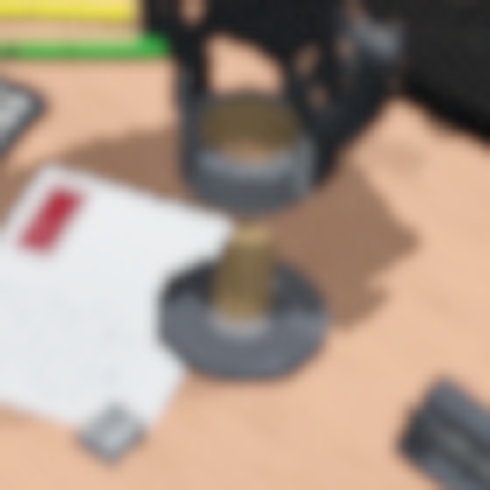

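View pics/g6top.png

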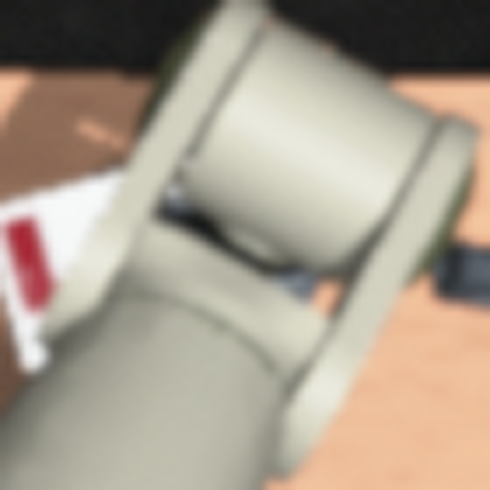

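```bash
python3 -m jog '[{"linear":[0.03,-0.005,-0.01],"rotation":[0,0,0],"grip":55},{"linear":[0.07,-0.005,-0.01],"rotation":[0,0,0],"grip":55},{"linear":[0.11,-0.005,-0.01],"rotation":[0,0,0],"grip":55},{"linear":[0.14,-0.005,-0.01],"rotation":[0,0,0],"grip":55},{"linear":[0.17,-0.005,-0.01],"rotation":[0,0,0],"grip":55},{"linear":[0.2,-0.005,-0.01],"rotation":[0,0,0],"grip":55}]'
python3 - <<'E'
from look import *
plan([596,-198,12],None,[0,1,0])
look("g7",[594,-198,50],cams=("scene",))
E
```

```text
time_s: 8.52
eef_pos: [595.8, -197.8, 43.3]
ee_rot: [0.499, -0.5, 0.499, 0.502]
force: [-1.1, -0.1, -1.1]
grip_width: 0.729
tcp [ 595.8 -197.8   43.3] t 8.52 grip 62.3 F [-1.1 -0.1 -1.1] lin [ 0.104 -0.001 -0.001]
rot [ 0.007  0.003 -0.002]
scene origin 329 169 x 7
```

View pics/g7scene.png

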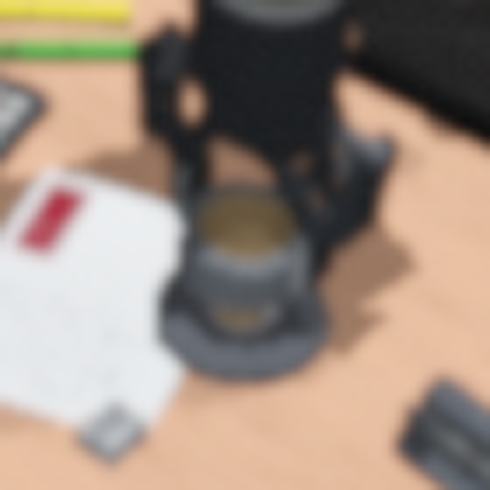

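```bash
python3 -m jog '[{"linear":[0.04,0,0],"rotation":[0,0,0],"grip":55},{"linear":[0.07,0,0],"rotation":[0,0,0],"grip":55},{"linear":[0.1,0,0],"rotation":[0,0,0],"grip":55},{"linear":[0.1,0,0],"rotation":[0,0,0],"grip":55},{"linear":[0.1,0,0],"rotation":[0,0,0],"grip":55}]'
```

```text
time_s: 8.98
eef_pos: [595.1, -197.4, 11.5]
ee_rot: [0.499, -0.499, 0.499, 0.502]
force: [0.0, -0.3, -0.7]
grip_width: 0.732
```

```bash
python3 -m jog '[{"linear":[0,0,0],"rotation":[0,0,0],"grip":85},{"linear":[0,0,0],"rotation":[0,0,0],"grip":85},{"linear":[0,0,0],"rotation":[0,0,0],"grip":85},{"linear":[0,0,0],"rotation":[0,0,0],"grip":85},{"linear":[-0.1,0,0],"rotation":[0,0,0],"grip":85},{"linear":[-0.2,0,0],"rotation":[0,0,0],"grip":85},{"linear":[-0.29,0.1,0.06],"rotation":[0,0,0],"grip":85},{"linear":[-0.29,0.2,0.12],"rotation":[0,0,0],"grip":85},{"linear":[-0.29,0.3,0.18],"rotation":[0,0,0],"grip":85},{"linear":[-0.29,0.4,0.24],"rotation":[0,0,0],"grip":85},{"linear":[-0.29,0.5,0.27],"rotation":[0,0,0],"grip":85},{"linear":[-0.29,0.533,0.288],"rotation":[0,0,0],"grip":85},{"linear":[-0.29,0.533,0.288],"rotation":[0,0,0],"grip":85},{"linear":[-0.29,0.533,0.288],"rotation":[0,0,0],"grip":85}]'
python3 - <<'E'
from look import *
plan([434.5,-111,0],None,[0,1,0])
look("g8",[514,-150,40],r=40)
E
```

```text
time_s: 10.15
eef_pos: [435.6, -112.1, 99.7]
ee_rot: [0.499, -0.5, 0.499, 0.502]
force: [0.7, -0.1, -0.0]
grip_width: 0.993
tcp [ 435.6 -112.1   99.7] t 10.15 grip 84.8 F [ 0.7 -0.1 -0. ] lin [0.332 0.003 0.003]
rot [ 0.007  0.004 -0.004]
scene origin 298 172 x 7
top origin 303 154 x 7
```

View pics/g8scene.png

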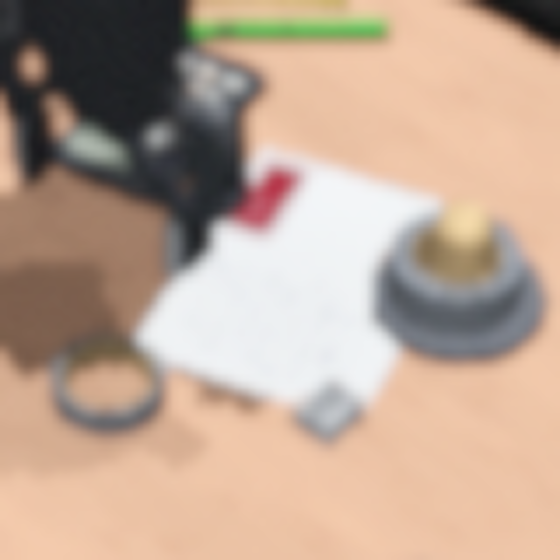

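View pics/g8top.png

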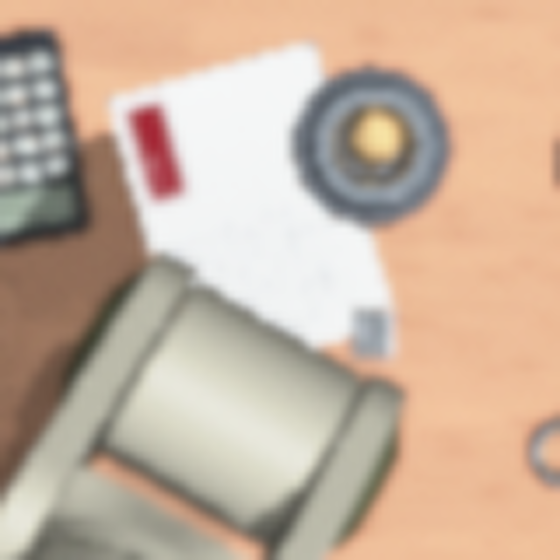

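Run:
```python
from look import *
print(ray("scene",312.9,226.3,8), ray("scene",298+(107.5/7)-.5,172+383.5/7-.5,8), proj("scene",[435,-111,8]))
```

```text
[ 432.43930991 -109.48324258    8.        ] [ 432.39191169 -109.33124869    8.        ] [313.75004964 226.10557232]
```

```bash
python3 -m jog '[{"linear":[0.1,0.007,0.006],"rotation":[0,0,0],"grip":85},{"linear":[0.2,0.007,0.006],"rotation":[0,0,0],"grip":85},{"linear":[0.25,0.007,0.006],"rotation":[0,0,0],"grip":85},{"linear":[0.29,0.007,0.006],"rotation":[0,0,0],"grip":80},{"linear":[0.325,0.007,0.006],"rotation":[0,0,0],"grip":75},{"linear":[0.332,0.007,0.006],"rotation":[0,0,0],"grip":70},{"linear":[0.332,0.007,0.006],"rotation":[0,0,0],"grip":46},{"linear":[0.332,0.007,0.006],"rotation":[0,0,0],"grip":46},{"linear":[0.332,0.007,0.006],"rotation":[0,0,0],"grip":46},{"linear":[0.332,0.007,0.006],"rotation":[0,0,0],"grip":46},{"linear":[0.332,0.007,0.006],"rotation":[0,0,0],"grip":46},{"linear":[0.332,0.007,0.006],"rotation":[0,0,0],"grip":46},{"linear":[0.332,0.007,0.006],"rotation":[0,0,0],"grip":46}]' 25
python3 - <<'E'
from look import *
plan([596,-198,110],None,[0,1,0])
E
```

```text
time_s: 11.33
eef_pos: [433.9, -110.4, 0.0]
ee_rot: [0.499, -0.5, 0.499, 0.502]
force: [-0.7, 0.2, 1.0]
grip_width: 0.607
tcp [ 433.9 -110.4    0. ] t 11.33 grip 51.9 F [-0.7  0.2  1. ] lin [-0.368 -0.538 -0.293]
rot [ 0.007  0.004 -0.004]
```

```bash
python3 -m jog '[{"linear":[-0.1,0,0],"rotation":[0,0,0],"grip":46},{"linear":[-0.2,0,0],"rotation":[0,0,0],"grip":46},{"linear":[-0.3,0,0],"rotation":[0,0,0],"grip":46},{"linear":[-0.365,-0.1,-0.05],"rotation":[0,0,0],"grip":46},{"linear":[-0.365,-0.2,-0.11],"rotation":[0,0,0],"grip":46},{"linear":[-0.365,-0.3,-0.17],"rotation":[0,0,0],"grip":46},{"linear":[-0.365,-0.4,-0.22],"rotation":[0,0,0],"grip":46},{"linear":[-0.365,-0.48,-0.26],"rotation":[0,0,0],"grip":46},{"linear":[-0.365,-0.538,-0.293],"rotation":[0,0,0],"grip":46},{"linear":[-0.365,-0.538,-0.293],"rotation":[0,0,0],"grip":46},{"linear":[-0.365,-0.538,-0.293],"rotation":[0,0,0],"grip":46},{"linear":[-0.365,-0.538,-0.293],"rotation":[0,0,0],"grip":46}]'
python3 - <<'E'
from look import *
plan([596,-198,45],None,[0,1,0])
look("g9",[594,-198,50],cams=("scene",))
for z in (60,108+8):print(proj("scene",[594,-198,z]))
E
```

```text
time_s: 12.33
eef_pos: [595.2, -197.5, 108.8]
ee_rot: [0.499, -0.5, 0.499, 0.502]
force: [0.7, -1.3, 0.5]
grip_width: 0.607
tcp [ 595.2 -197.5  108.8] t 12.33 grip 51.8 F [ 0.7 -1.3  0.5] lin [ 0.212 -0.003 -0.002]
rot [ 0.007  0.005 -0.006]
scene origin 329 169 x 7
[364.30094422 202.48978267]
[365.53228964 190.03627081]
```

View pics/g9scene.png

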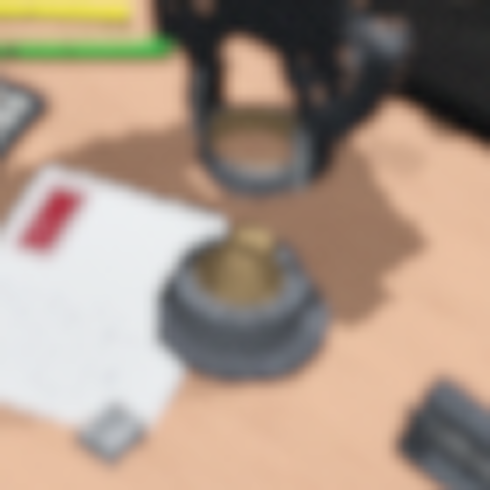

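```bash
python3 -m jog '[{"linear":[0.04,0,-0.001],"rotation":[0,0,0],"grip":46},{"linear":[0.08,0,-0.001],"rotation":[0,0,0],"grip":46},{"linear":[0.12,0,-0.001],"rotation":[0,0,0],"grip":46},{"linear":[0.15,0,-0.001],"rotation":[0,0,0],"grip":46},{"linear":[0.18,0,-0.001],"rotation":[0,0,0],"grip":46},{"linear":[0.21,0,-0.001],"rotation":[0,0,0],"grip":46},{"linear":[0.227,0,-0.001],"rotation":[0,0,0],"grip":46},{"linear":[0.227,0,-0.001],"rotation":[0,0,0],"grip":46},{"linear":[0.227,0,-0.001],"rotation":[0,0,0],"grip":46}]'
```

```text
time_s: 13.13
eef_pos: [595.1, -197.7, 40.8]
ee_rot: [0.499, -0.5, 0.499, 0.502]
force: [-0.6, 0.3, -0.0]
grip_width: 0.608
```

```bash
python3 -m jog '[{"linear":[0,0,0],"rotation":[0,0,0],"grip":75},{"linear":[0,0,0],"rotation":[0,0,0],"grip":75},{"linear":[0,0,0],"rotation":[0,0,0],"grip":75},{"linear":[0,0,0],"rotation":[0,0,0],"grip":75},{"linear":[-0.1,0,0],"rotation":[0,0,0],"grip":75},{"linear":[-0.2,0,0],"rotation":[0,0,0],"grip":75},{"linear":[-0.2,0.1,-0.06],"rotation":[0,0,0],"grip":62},{"linear":[-0.2,0.2,-0.12],"rotation":[0,0,0],"grip":62},{"linear":[-0.2,0.3,-0.18],"rotation":[0,0,0],"grip":62},{"linear":[-0.2,0.4,-0.24],"rotation":[0,0,0],"grip":62},{"linear":[-0.2,0.5,-0.31],"rotation":[0,0,0],"grip":62},{"linear":[-0.2,0.563,-0.358],"rotation":[0,0,0],"grip":62},{"linear":[-0.2,0.563,-0.358],"rotation":[0,0,0],"grip":62},{"linear":[-0.2,0.563,-0.358],"rotation":[0,0,0],"grip":62},{"linear":[-0.2,0.563,-0.358],"rotation":[0,0,0],"grip":62}]'
python3 - <<'E'
from look import *
plan([426,-305,1],None,[0,1,0])
look("g10",[510,-252,40],r=40)
E
```

```text
time_s: 14.38
eef_pos: [427.2, -305.6, 101.3]
ee_rot: [0.499, -0.5, 0.499, 0.502]
force: [-0.7, -0.3, 0.2]
grip_width: 0.724
tcp [ 427.2 -305.6  101.3] t 14.38 grip 61.8 F [-0.7 -0.3  0.2] lin [0.334 0.003 0.001]
rot [ 0.007  0.004 -0.004]
scene origin 321 187 x 7
top origin 330 156 x 7
```

View pics/g10scene.png

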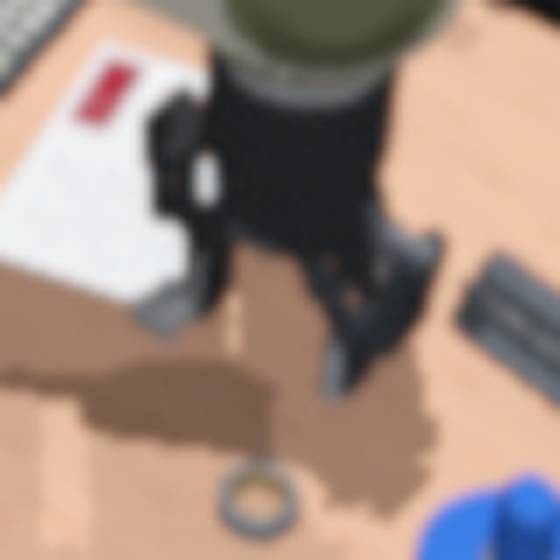

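View pics/g10top.png

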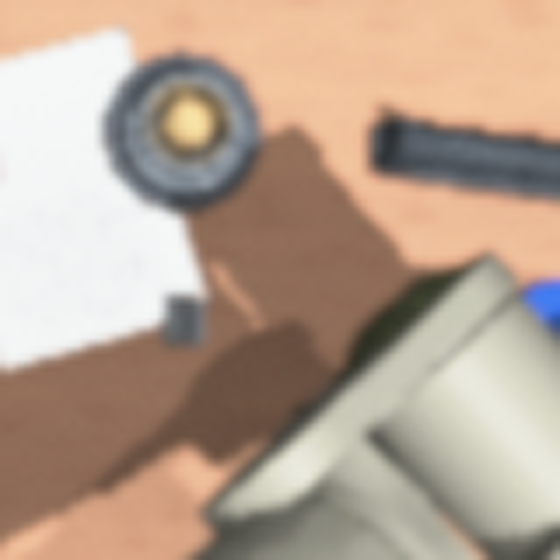

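```bash
python3 - <<'E'
from look import *
print(ray("scene",357.4,257.7,7))
E
python3 -m jog '[{"linear":[0.1,0.004,0.001],"rotation":[0,0,0],"grip":62},{"linear":[0.2,0.004,0.001],"rotation":[0,0,0],"grip":62},{"linear":[0.25,0.004,0.001],"rotation":[0,0,0],"grip":62},{"linear":[0.25,0.004,0.001],"rotation":[0,0,0],"grip":62}]' 20
python3 - <<'E'
from look import *
plan([426,-305,1.5],None,[0,1,0])
look("g11",[426,-305,20],r=35)
E
```

```text
[ 426.70220954 -303.20220796    7.        ]
time_s: 14.82
eef_pos: [425.4, -302.7, 23.1]
ee_rot: [0.499, -0.498, 0.498, 0.505]
force: [-0.1, -0.1, 0.4]
grip_width: 0.728
tcp [ 425.4 -302.7   23.1] t 14.82 grip 62.2 F [-0.1 -0.1  0.4] lin [ 0.072 -0.002 -0.008]
rot [ 0.012  0.013 -0.013]
scene origin 322 220 x 7
top origin 348 183 x 7
```

View pics/g11scene.png

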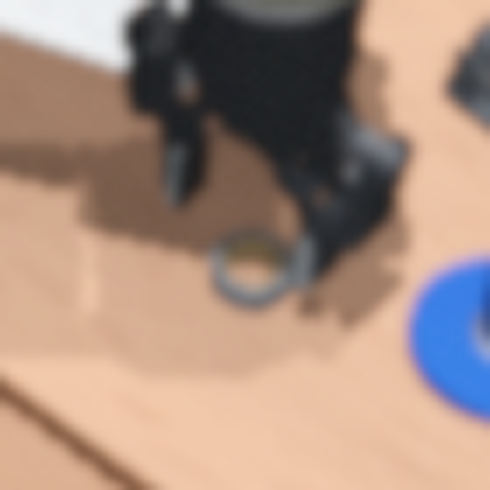

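```bash
python3 -m jog '[{"linear":[0.03,-0.002,-0.006],"rotation":[0.012,0.013,-0.013],"grip":62},{"linear":[0.055,-0.002,-0.006],"rotation":[0.012,0.013,-0.013],"grip":62},{"linear":[0.07,-0.002,-0.006],"rotation":[0.012,0.013,-0.013],"grip":62},{"linear":[0.07,-0.002,-0.006],"rotation":[0.012,0.013,-0.013],"grip":30},{"linear":[0.07,-0.002,-0.006],"rotation":[0.012,0.013,-0.013],"grip":30},{"linear":[0.07,-0.002,-0.006],"rotation":[0.012,0.013,-0.013],"grip":30},{"linear":[0.07,-0.002,-0.006],"rotation":[0.012,0.013,-0.013],"grip":30},{"linear":[0.07,-0.002,-0.006],"rotation":[0.012,0.013,-0.013],"grip":30},{"linear":[0.07,-0.002,-0.006],"rotation":[0.012,0.013,-0.013],"grip":30}]' 20
python3 - <<'E'
from look import *
plan([592.5,188.5,110],None,[0,1,0])
E
```

```text
time_s: 15.67
eef_pos: [427.5, -306.4, 6.0]
ee_rot: [-0.5, 0.502, -0.5, -0.498]
force: [0.2, 1.9, 5.7]
grip_width: 0.4
tcp [ 427.5 -306.4    6. ] t 15.67 grip 34.2 F [0.2 1.9 5.7] lin [-0.352 -0.551  1.648]
rot [-0.    -0.01   0.009]
```

```bash
python3 -m jog '[{"linear":[0,0,0],"rotation":[0,0,0],"grip":30},{"linear":[-0.1,0,0],"rotation":[0,0,0],"grip":30},{"linear":[-0.2,0,0],"rotation":[0,0,0],"grip":30},{"linear":[-0.3,0,0],"rotation":[0,0,0],"grip":30},{"linear":[-0.35,0,0.1],"rotation":[0,0,0],"grip":30},{"linear":[-0.35,-0.03,0.2],"rotation":[0,0,0],"grip":30},{"linear":[-0.35,-0.06,0.3],"rotation":[0,0,0],"grip":30},{"linear":[-0.35,-0.09,0.4],"rotation":[0,0,0],"grip":30},{"linear":[-0.35,-0.12,0.5],"rotation":[0,0,0],"grip":30},{"linear":[-0.35,-0.15,0.6],"rotation":[0,0,0],"grip":30},{"linear":[-0.35,-0.18,0.7],"rotation":[0,0,0],"grip":30},{"linear":[-0.35,-0.22,0.8],"rotation":[0,0,0],"grip":30},{"linear":[-0.35,-0.26,0.9],"rotation":[0,0,0],"grip":30},{"linear":[-0.35,-0.3,1.0],"rotation":[0,0,0],"grip":30},{"linear":[-0.35,-0.3,1.0],"rotation":[0,0,0],"grip":30}]'
python3 - <<'E'
from look import *
plan([592.5,188.5,110],None,[0,1,0])
E
```

```text
time_s: 16.92
eef_pos: [518.0, -1.7, 109.9]
ee_rot: [-0.499, 0.503, -0.499, -0.499]
force: [0.8, -0.5, -0.1]
grip_width: 0.399
tcp [518.   -1.7 109.9] t 16.92 grip 34.1 F [ 0.8 -0.5 -0.1] lin [-0.002 -0.251  0.633]
rot [ 0.008 -0.008  0.011]
```

```bash
python3 -m jog '[{"linear":[0,-0.05,0.1],"rotation":[0,0,0],"grip":30},{"linear":[0,-0.09,0.2],"rotation":[0,0,0],"grip":30},{"linear":[0,-0.13,0.3],"rotation":[0.008,-0.008,0.011],"grip":30},{"linear":[0,-0.17,0.4],"rotation":[0.008,-0.008,0.011],"grip":30},{"linear":[0,-0.21,0.5],"rotation":[0.008,-0.008,0.011],"grip":30},{"linear":[0,-0.25,0.6],"rotation":[0.008,-0.008,0.011],"grip":30},{"linear":[0,-0.25,0.633],"rotation":[0.008,-0.008,0.011],"grip":30},{"linear":[0,-0.25,0.633],"rotation":[0.008,-0.008,0.011],"grip":30},{"linear":[0,-0.25,0.633],"rotation":[0.008,-0.008,0.011],"grip":30}]'
python3 - <<'E'
from look import *
plan([592.5,188.5,45],None,[0,1,0])
look("g12",[591,189,60])
for z in (54,110+5):print(proj("scene",[591.5,188.5,z]))
E
```

```text
time_s: 17.67
eef_pos: [591.8, 187.9, 109.1]
ee_rot: [0.499, -0.5, 0.5, 0.5]
force: [0.8, -1.5, -1.3]
grip_width: 0.399
tcp [591.8 187.9 109.1] t 17.67 grip 34.1 F [ 0.8 -1.5 -1.3] lin [ 0.214 -0.002  0.002]
rot [ 0.001 -0.001 -0.002]
scene origin 248 122 x 7
top origin 218 137 x 7
[284.12044152 158.53412864]
[283.08568905 145.47689501]
```

View pics/g12scene.png

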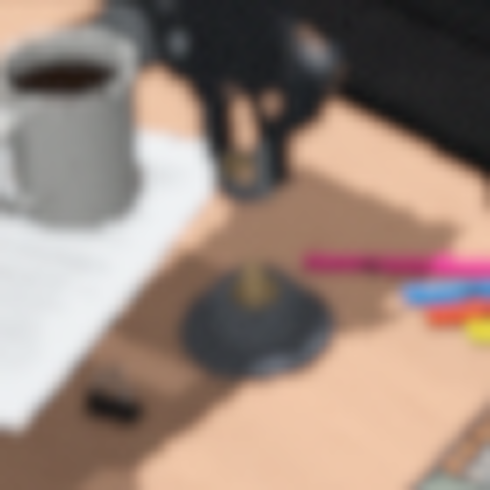

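```bash
python3 -m jog '[{"linear":[0.04,-0.004,-0.002],"rotation":[0,0,0],"grip":30},{"linear":[0.08,-0.004,-0.002],"rotation":[0,0,0],"grip":30},{"linear":[0.12,-0.004,-0.002],"rotation":[0,0,0],"grip":30},{"linear":[0.15,-0.004,-0.002],"rotation":[0,0,0],"grip":30},{"linear":[0.17,-0.004,-0.002],"rotation":[0,0,0],"grip":30},{"linear":[0.19,-0.004,-0.002],"rotation":[0,0,0],"grip":30},{"linear":[0.2,-0.004,-0.002],"rotation":[0,0,0],"grip":30},{"linear":[0.2,-0.004,-0.002],"rotation":[0,0,0],"grip":30}]'
python3 - <<'E'
from look import *
plan([592.8,187.2,41],None,[0,1,0])
look("g13",[591,189,50],r=25,f=10,cams=("scene",))
E
```

```text
time_s: 18.43
eef_pos: [593.0, 186.4, 48.8]
ee_rot: [0.5, -0.499, 0.501, 0.5]
force: [0.3, -0.0, -0.2]
grip_width: 0.398
tcp [593.  186.4  48.8] t 18.43 grip 34.0 F [ 0.3 -0.  -0.2] lin [0.026 0.001 0.003]
rot [-0.002 -0.001 -0.003]
scene origin 259 134 x 10
```

View pics/g13scene.png

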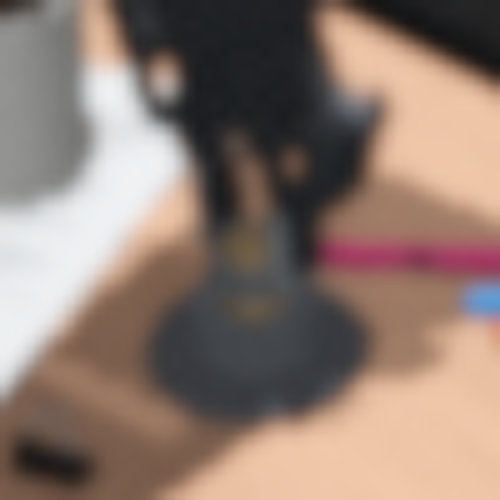

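```bash
python3 -m jog '[{"linear":[0.01,0.001,0.003],"rotation":[0,0,0],"grip":30},{"linear":[0.018,0.001,0.003],"rotation":[0,0,0],"grip":30},{"linear":[0.026,0.001,0.003],"rotation":[0,0,0],"grip":30},{"linear":[0.026,0.001,0.003],"rotation":[0,0,0],"grip":30},{"linear":[0.026,0.001,0.003],"rotation":[0,0,0],"grip":30}]'
```

```text
time_s: 18.9
eef_pos: [592.9, 187.4, 41.5]
ee_rot: [0.5, -0.5, 0.501, 0.5]
force: [-0.4, 0.1, 0.4]
grip_width: 0.4
```

Release, then retreat straight up and back.

```bash
python3 -m jog '[{"linear":[0,0,0],"rotation":[0,0,0],"grip":65},{"linear":[0,0,0],"rotation":[0,0,0],"grip":65},{"linear":[0,0,0],"rotation":[0,0,0],"grip":65},{"linear":[0,0,0],"rotation":[0,0,0],"grip":65},{"linear":[-0.1,0,0],"rotation":[0,0,0],"grip":65},{"linear":[-0.2,0,0],"rotation":[0,0,0],"grip":65},{"linear":[-0.3,0.1,0],"rotation":[0,0,0],"grip":65},{"linear":[-0.4,0.2,0],"rotation":[0,0,0],"grip":65},{"linear":[-0.4,0.3,0],"rotation":[0,0,0],"grip":65},{"linear":[-0.4,0.4,0],"rotation":[0,0,0],"grip":65},{"linear":[-0.4,0.5,0],"rotation":[0,0,0],"grip":65},{"linear":[-0.4,0.6,0.1],"rotation":[0,0,0],"grip":65},{"linear":[-0.4,0.7,0.2],"rotation":[0,0,0],"grip":65},{"linear":[-0.4,0.7,0.3],"rotation":[0,0,0],"grip":65},{"linear":[-0.4,0.7,0.4],"rotation":[0,0,0],"grip":65},{"linear":[-0.4,0.7,0.4],"rotation":[0,0,0],"grip":65}]'
python3 - <<'E'
from look import *
look("z1",[591,189,30],r=25,f=10)
look("z2",[594,-198,30],r=25,f=10)
for k in ("z1","z2"):
    a=[cv2.imread(f"pics/{k}{n}.png") for n in("scene","top")]
    cv2.imwrite(f"pics/{k}.png",cv2.resize(cv2.hconcat(a),(800,400)))
for nm,P,T in (("thin",[591.5,188.5],48),("thick",[594,-198],54)):
    d=np.load(f"pics/z1top_d.npy");c=calibration("top");K=np.linalg.inv(c["intrinsics"]);M=c["world_from_camera"]
    q=proj("top",[*P,40]).astype(int);W=[]
    Z=np.zeros((17,17))
    for i in range(-8,9):
        for j in range(-8,9):
            p=K@[q[0]+j,q[1]+i,1];zz=d[q[1]+i,q[0]+j];Z[i+8,j+8]=(M@[p[0]*zz,-p[1]*zz,-zz,1])[2]
    print(nm);print(Z.round().astype(int))
E
```

```text
time_s: 20.23
eef_pos: [382.5, 311.3, 162.1]
ee_rot: [0.5, -0.5, 0.499, 0.501]
force: [-0.2, 0.7, 0.1]
grip_width: 0.767
scene origin 259 138 x 10
top origin 230 148 x 10
scene origin 338 183 x 10
top origin 331 149 x 10
thin
[[   5   -1    2    0   -2   13   14    6    9   16   12   11   11    7
    10    8    1]
 [   1   -2   -1    2   18   11    8   14   13    7    9   10   16   15
    11    7   12]
 [  -2    1    6   13   10   14   11    8    7   10    7   12   10   15
    14   10   10]
 [   4   -4   14   12   11    7   10   12   16    9   12    6   20   12
     9    7    8]
 [  -2   13   11   11   14   14   36   39   49   49   33   36   32    9
    15    8   13]
 [  11   11   16   10   13   31   48   44   49   46   53   59   37   35
    12   19   11]
 [  10    9   12    8   34   50   51   53   35   38   49   49   48   33
    36   12    7]
 [  12    5    5   14   51   46   45   40   26   21   16   46   52   46
    33   38    8]
 [   8    8   12   33   50   45   36   21   52   41   11   14   45   50
    38   33    7]
 [  18    9    8   34   51   53   31   55   54   50   36   12   
[... 881 characters left out ...]
10 16 40 53 55 58 35 34 37 42 34 51 54 56 39 16 11]
 [ 7 36 50 54 38 40 20 56 62 58 31 37 38 60 50  3  6]
 [39 35 53 56 15 13 56 59 61 61 58 57 38 48 56 47 11]
 [39 49 53 14 11 59 63 63 58 66 61 61 30 47 59 54  8]
 [36 51 59 12 15 55 59 62 61 58 55 59 19 44 56 59 41]
 [42 53 57 13 32 58 61 64 57 63 56 53  5 39 51 59 39]
 [42 58 57 14 25 48 56 58 61 63 63 56  8 19 53 49 41]
 [40 46 55 58 14 37 57 55 57 58 54 11  6 45 55 53 40]
 [42 44 55 52 55 18 33 45 44 42 13 12  7 53 54 45 14]
 [35 38 44 57 59 50  9 16  7  8  9 11 53 58 45 34  1]
 [30 43 37 39 57 59 51 56 51 52 50 52 51 53 36 40 14]
 [ 9 29 40 38 38 48 58 52 58 59 51 57 40 39 39  8 10]
 [ 9 13 34 37 41 42 39 34 41 39 33 43 42 41  6  7 12]]
```

View pics/z1.png

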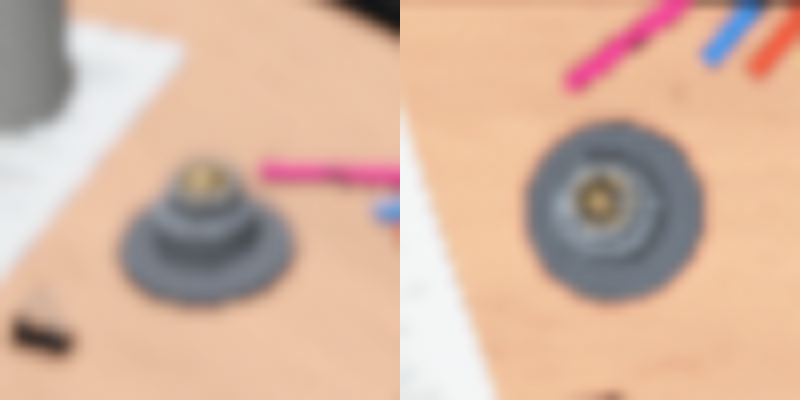

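View pics/z2.png

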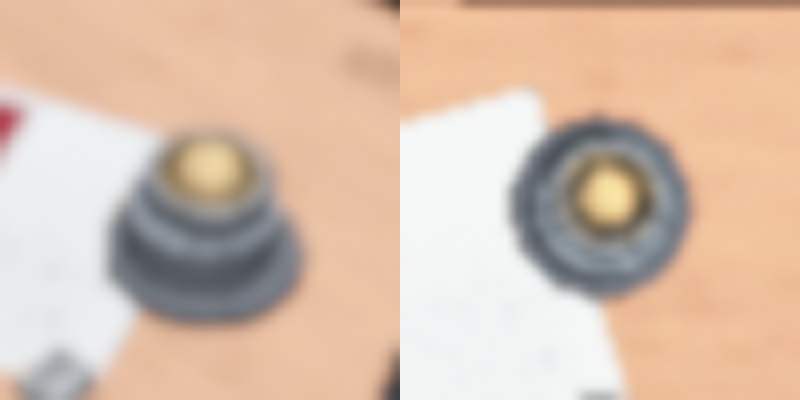

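View pics/z1scene_full.png

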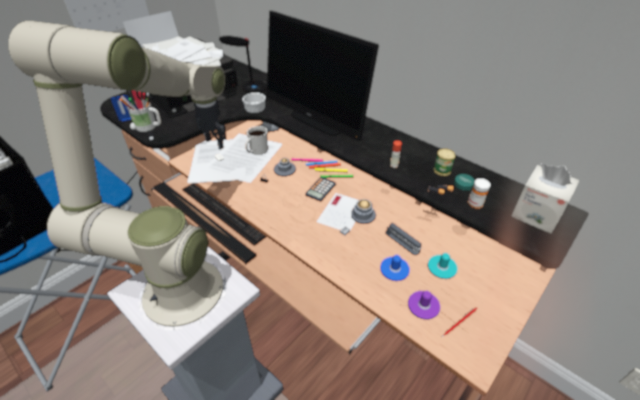

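```bash
python3 -c "
from rig import *
print(finish_job())"
```

```text
the job is handed in; nothing more can be done
None
```

All four rolls are on their posts and the job is handed in, at about 20 s of the 90 s limit. The hand-in reports no verdict.

**What I did:** I put the small wide roll on the thin post, then the big wide and big narrow rolls on the thick post, and last the small narrow roll on the thin post. I then opened the gripper and moved it clear.

**Last checks:**
- **Thin post:** the top camera's depth gave roll tops at about 34 and 48–49 mm, against 34 and 48 mm expected.
- **Thick post:** roll tops read about 38–40 and 54–55 mm, against 38 and 54 mm expected.
- **Level and centring:** depth noise is several mm, so single readings mean little. Both cameras show the rolls lying flat with the post through the holes. Each hole allows at most 7 mm off the post's axis, within the 10 mm limit.
- **Forces:** the largest tool force reported at the end of a move was about 8 N.
- **Mug and calculator:** both look unmoved in the last picture, but I did not measure their positions.

**Disagreements:** the two cameras differed by a few mm on the starting positions, and two of the pictures used to locate the big narrow roll and the thick stand were spoiled by the letter. I shifted the placings by 1–2 mm after looking at the held rolls. When gripped, the finger opening read about 3.5–4 mm below each roll's diameter, most likely because that reading follows the finger angle rather than the width.

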